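# Load a toy coach into the sloping marking jig

## Task

Load the wooden toy coach that has a tongue at one end into the sloping plywood jig: put the tongue under the metal keeper at the jig's lower end with the other end raised, push it down the slope against the spring stop, and lay the coach between the pocket's walls until it sits flat, square and fully home. Let go of it, and leave the wagon, glue bottle, paint jar and sanding block where they are. The pocket is set a little to one side on the jig's bed: look or feel for its walls.

Things in the scene. Friction and masses are not known exactly. Their poses are not given: they have to be found in the camera images.
- coach: The coach to load: plain light wooden toy railway coach, 0.24 kg. Body 120 x 50 mm, 46 mm high (sides 38 mm). A flat 30 mm tongue at its -x end makes 150 mm over all. Origin: centre of the underside over those 150 mm; body from x = -45 to +75 mm. x along it away from the tongue, z up. Stands left or right of the jig, tongue away from the robot.
- coach_tongue (a point): Middle of the lower edge of the coach's tongue tip, at (-75, 0, 0) mm in the coach's frame. The tongue is 30 mm long, 44 mm wide, 8 mm thick, level with the underside.
- coach_grip (a point): Where to hold the coach across its 50 mm width: the middle of its body, at (15, 0, 36) mm in the coach's frame. Keep the fingertips 14 mm or more above the underside, clear of the pocket's walls.
- bed: Bed of the plywood jig, fixed, 185 x 104 mm, sloping up 22 degrees towards the robot. x up the slope on its centreline, z square out of it. Origin on its upper face, 72 mm above the table. The pocket frame on it is set sideways by an unreported amount, up to 9 mm either way, and stiff. Coach home: origin at x = 0, z = 0, y = that offset, axes parallel to these.
- wall (a point): Middle of the pocket's upper end wall, at (75, 0, 0) mm on the bed's centreline (the real frame is offset in y): inner face at x = 75 mm, wall 12 mm thick and high. The pocket frame is plywood, 182 mm long and 74 mm wide outside; side walls 10 mm thick, 12 mm high, 54 mm apart inside: 2 mm of room on each side of the coach.
- keeper (a point): Metal keeper bar across the pocket's lower end: the lower edge of its up-slope face, at (-61, 0, 15) mm in the bed's frame, marked on the bed's centreline (the bar, 74 mm wide, is offset in y with the pocket). It is 5 mm thick (z = 15 to 20 mm) and covers x = -95 to -61 mm.
- stop (a point): Face of the spring stop under the keeper, when free: (-67, 0, 6) mm in the bed's frame (a fixed mark; the stop is offset in y with the pocket); 8 mm too far up for the coach to lie down. 40 mm wide. It gives way down the slope under the tongue's tip, at most to x = -80 mm: 1.4 N at first, 4 N with the coach home, 6 N at the end. It then holds the coach against the upper end wall.
- wagon: Bystander: a similar plain wooden wagon without tongue, 120 x 50 x 46 mm, origin at the centre of its underside.
- glue: Bystander: white glue bottle standing, 52 mm across, 130 mm high, origin at the centre of its underside.
- paint: Bystander: paint jar standing, 64 mm across, 70 mm high, origin at the centre of its underside.
- sander: Bystander: cork sanding block, 100 x 60 x 30 mm, origin at the centre of its underside.
Things that resemble listed ones, but are neither listed nor needed, are in the scene too. Leave any purple or red look-alike of the part that bears bed alone.

How it is judged (in metres and radians):
On the way, in this order (a step that is already met when the one before it is completed fails the run):
1. the tongue's tip is under the keeper while the coach's other end is still raised out of the pocket (more than 4 degrees to the pocket) (x of coach_tongue in the frame of bed below -0.063 m and z of coach_tongue in the frame of bed between -0.004 and 0.009 m and y of coach_tongue in the frame of bed between -0.02 and 0.02 m and angle between the z axis of coach and the z axis of bed, either way round above 0.07 rad), for 0.1 s.
2. the coach lies home in the pocket, flat and square (x of coach in the frame of bed between -0.003 and 0.003 m and y of coach in the frame of bed between -0.014 and 0.014 m and z of coach in the frame of bed between -0.0025 and 0.0025 m and angle between the z axis of coach and the z axis of bed, either way round below 0.03 rad and angle between the x axis of coach and the x axis of bed, either way round below 0.05 rad), for 0.2 s.
At the end, for the whole second after the job is handed in: The coach lies at rest and released in the pocket: its origin within 3 mm of home along the slope, within 14 mm of the bed's centreline (wherever the pocket stands) and down on the floor to 2.5 mm, flat to 0.03 rad and square to 0.05 rad, the right way up with the tongue under the keeper (all of step 2 and linear speed of coach below 0.01 m/s and angular speed of coach below 0.1 rad/s and contact force between coach and the fingers below 0.1 N); the robot touches nothing.
It fails at once if the wagon, glue, paint or sanding block is moved by more than 20 mm (distance of any of wagon, glue, paint, sander from where it was at the start of the episode above 0.02 m).
It also fails if it takes over 64 s, if anything falls off the work surface, if the arm or the gripper's body presses on something with over 40 N, if the wrist force passes 120 N, or if a joint passes its speed limit or range.

## Robot

A 6-joint arm with a two-finger parallel gripper is mounted at the origin on the work surface. World frame = base frame: x ahead of the robot, y to its left, z up, the work surface at z = 0. Lengths are in mm, angles in rad, forces in N, time in s.
With the tool pointing down it reaches from about 400 to 925 mm from the base axis. Payload 12.5 kg.
Tool frame: the origin (TCP) lies midway between the tips of the shut fingers; the grasp point (between the pads) lies 19 mm behind it; z points along the fingers, y is the line along which they close (so a half turn about z gives the same grasp; the last joint's range is limited). The gripper opens to 95 mm and grips with 3 to 60 N. Pads are 20 mm wide; open, the fingers measure 119 mm over their backs; the gripper's body (75 mm by 180 mm) begins 59 mm behind the grasp point.
Start: joints at [1.098, 0.491, 1.559, -0, 1.092, -0.106], TCP at [224.128, 583.449, 214.661] pointing down, gripper open.
Joint ranges: [-3.1, 3.1], [-0.84, 2.19], [0.05, 2.79], [-1.13, 4.28], [0.06, 2.93], [-2.69, 2.69]. Speed limits (rad/s): [2.22, 2.22, 2.79, 3.14, 3.14, 3.14].

## Interface

Orientations are given as [roll, pitch, yaw] about the fixed x, y, z axes, in that order (R = Rz(yaw) Ry(pitch) Rx(roll)).
In Python, from cell import env gives the robot as it stands.
- The arm moves only by the shell command python3 -m inch 'ROWS'. ROWS is JSON, a list of rows, each a list of 7 numbers: the turn, a rotation vector about the tool's x, y, z in rad, then the shift along the tool's x, y, z in cm, then the closure, from -1 (fully open) to 1 (shut). A call has 1 to 20 rows; each row shifts and turns the commanded pose from where the row before left it, along the tool's axes as they then stand; what a row does not reach is not made up. A row lasts 1/8 s, in which the tool goes at most 62.5 mm and 10.7 degrees, less where a joint would pass 70% of its speed; a pose out of reach is approached as far as the arm can. A call with a gripper value outside its range is refused whole. The fingers move at their own pace and stop on an object; the grip force is fixed at half the most. Time passes only in rows, so rows that do not move let the fingers close. It gives the time, the measured TCP pose, the force, the opening and the grip force at its end, in the units of the state.
- env.state(): the state, without advancing time (a new reading comes with each control period).
- env.read_camera(name): name is "scene" or "top" or "wrist"; returns a dict with "img" (420x560x3 uint8, red, green, blue), "depth" (420x560 float32, mm along the optical axis (not along the pixel's ray), 0 where there is no reading), "fx", "fy", "cx", "cy" (pixels), "D" ([k1, k2, p1, p2, k3] as OpenCV has them; the pictures are not rectified), "position" and "orientation" of the camera in the world. Camera axes: x right, y down, z forward; pixel columns grow to the right and rows downward; lengths in mm; the calibration is good to about 2 mm. A picture is of the moment at which its call begins.
- env.job_done(): hands the job in; it is judged then, once.
Trained networks look in a picture, given as the dict that the camera call returned (one of the last four; its "shot" number tells which), for a name from the list of things; names that differ only in an ending like _2 or _b are one class to them, and where a whole thing is asked for, a point or a joint stands for the part that bears it (a point fixed in the world has none). Each returns a list of dicts, best first, with "score" (0 to 1); they miss things now and then, are a little off and sometimes report something else, mostly with a low value. They report only what shows in the picture. A call takes as long as a camera call. They do not tell look-alikes from the thing itself.
- env.find_in(picture, target): "centre" ([x, y, z] in mm, in the coordinates of the camera as it stood for that picture, good to about 4 mm: the middle of the surface that is visible of it).
- env.trace(picture, target): "mask" (420x560 bool, what is visible of it).
The state is a dict: "t": time; "joints": joint angles; "qvel": joint speeds; "tau": joint torques, N m; "eef_pos": TCP position; "tcp_rot": TCP orientation; "ft_force": force on the tool from outside, world axes, zero at the start; "moment": the same for the moment, N m; "opening": opening from 0.0 (shut) to 1.0 (fully open); "grip_force": force on a finger pad.
Only numpy, scipy, OpenCV 4.12 (cv2) and the standard library are available. Lean on these libraries where they do the work, as an engineer would, in place of code of your own. Each camera call takes 0.05 s, during which the arm holds its last target. There are 200 camera calls.

## Working session

There is one attempt and no reset: what is moved stays moved. The work goes in short steps, Python scripts to look and compute and a shell command to move; the robot and the scene stay as the last step left them, time stands still between calls to the robot, and variables do not carry over. Pictures are saved under pics/ and viewed, at most 10 in all, crops included, and the job is handed in when it is done.

```bash
ls; mkdir -p pics
cat > h.py <<'E'
from cell import env
import numpy as np, cv2
from scipy.spatial.transform import Rotation as R
def cam(p):
    o=np.array(p["orientation"]); 
    M=o if o.shape==(3,3) else R.from_euler('xyz',o).as_matrix()
    return M,np.array(p["position"])
def cloud(p):
    h,w=p["depth"].shape
    u,v=np.meshgrid(np.arange(w),np.arange(h))
    K=np.array([[p["fx"],0,p["cx"]],[0,p["fy"],p["cy"]],[0,0,1.]])
    n=cv2.undistortPoints(np.stack([u,v],-1).reshape(-1,1,2).astype(float),K,np.array(p["D"])).reshape(h,w,2)
    d=p["depth"][...,None]
    M,t=cam(p)
    P=np.concatenate([n*d,d],-1)@M.T+t
    P[p["depth"]<=0]=np.nan
    return P
def toworld(p,c):
    M,t=cam(p); return M@np.array(c)+t
E
python3 - <<'E'
from h import *
ims=[]
for n in("scene","top"):
    p=env.read_camera(n); print(n,p["position"],p["orientation"])
    P=cloud(p)
    for t in("coach","bed","wagon","glue","paint","sander"):
        for f in env.find_in(p,t):
            print(t,round(f["score"],2),toworld(p,f["centre"]).round(0))
    cv2.imwrite(f"pics/{n}.png",p["img"][...,::-1]); np.savez(n,P=P,img=p["img"])
print(env.state())
E
```

```text
pics
scene [1093.01206481  663.19287546 1247.08740179] [-2.45125964e+00 -1.11211282e-03  2.39651008e+00]
coach 0.64 [514. 265.  44.]
bed 0.88 [173. 322.  69.]
bed 0.86 [592.   9.  77.]
bed 0.73 [ 292. -260.   69.]
bed 0.51 [ 550. -224.   42.]
wagon 0.87 [ 549. -224.   47.]
glue 0.85 [ 763. -219.   73.]
paint 0.88 [756. 245.  64.]
sander 0.77 [ 700. -365.   28.]
top [ 159.6379922   -43.32466483 1502.16964366] [-2.92206646e+00  9.81903729e-04 -1.51525251e+00]
coach 0.97 [489. 248.  45.]
bed 0.94 [162. 316.  73.]
bed 0.75 [ 279. -269.   76.]
bed 0.69 [582.   5.  73.]
wagon 0.57 [ 541. -237.   47.]
wagon 0.17 [494. 251.  48.]
glue 0.86 [ 743. -230.   89.]
paint 0.56 [739. 226.  68.]
paint 0.36 [585.   7.  77.]
sander 0.8 [ 687. -373.   32.]
{'t': 0.7, 'joints': array([ 1.09839297e+00,  4.90882122e-01,  1.55891093e+00, -1.58672589e-05,
        1.09170026e+00, -1.05591176e-01]), 'qvel': array([5.40447501e-04, 2.74938717e-04, 7.66295008e-04, 2.49675604e-05,
       1.16342216e-03, 4.56834143e-05]), 'tau': array([-8.23225510e-04, -6.12334371e+01, -2.58410543e+01,  6.92796847e-02,
        4.44759673e-02, -8.08330333e-05]), 'eef_pos': array([224.13330628, 583.44088673, 214.66828433]), 'tcp_rot': array([3.14149535e+00, 2.44729485e-05, 2.77478778e+00]), 'ft_force': array([-0.24480181,  0.02937191, -0.66790963]), 'moment': array([ 0.05345869, -0.00156608,  0.01050794]), 'grip_force': 0.0, 'opening': 1.0018741615350624}
```

View pics/scene.png

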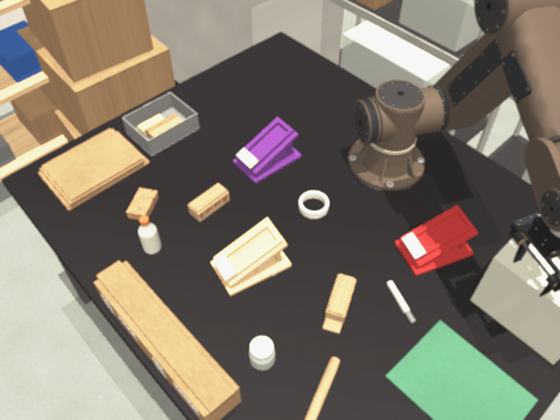

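View pics/top.png

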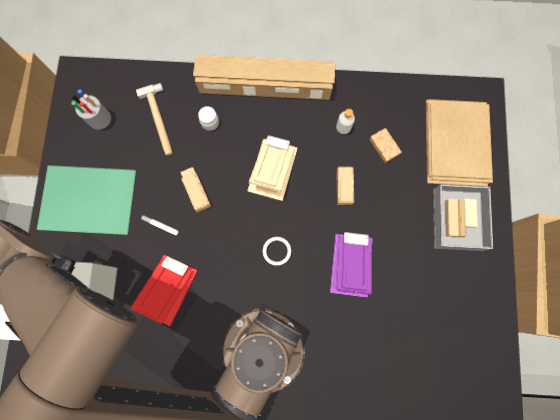

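Run:
```python
from h import *
for n in("scene","top"):
    P=np.load(n+".npz")["P"].reshape(-1,3); P=P[np.isfinite(P[:,0])]
    for nm,c in(("coach",(500,255)),("wagon",(545,-230)),("glue",(753,-225)),("paint",(748,235)),("table",(400,80))):
        q=P[np.hypot(*(P[:,:2]-c).T)<(75 if nm!='table' else 30)]
        top=np.percentile(q[:,2],98); s=q[q[:,2]>top-6]
        print(n,nm,"ztop",top.round(1),"mean",s.mean(0).round(1),"min",s.min(0).round(1),"max",s.max(0).round(1), "med low",np.median(q[q[:,2]<15][:,2]).round(1))
```

```text
scene coach ztop 48.0 mean [493.8 255.   45.2] min [433.9 211.6  42. ] max [552.8 299.1  53.2] med low -1.0
scene wagon ztop 49.3 mean [ 546.2 -238.4   46.4] min [ 484.3 -262.4   43.4] max [ 601.4 -215.4   55. ] med low 0.1
scene glue ztop 128.5 mean [ 757.  -230.4  128.9] min [ 745.4 -246.9  123.7] max [ 768.9 -216.5  133. ] med low -0.9
scene paint ztop 71.3 mean [750.5 233.8  69.1] min [722.7 206.1  65.3] max [777.3 260.6  74.8] med low -1.2
scene table ztop 5.5 mean [398.6  83.3   1.6] min [371.4  52.9  -0.4] max [429.6 109.7   8.2] med low -0.5
top coach ztop 51.7 mean [490.6 251.   48.7] min [432.9 208.8  45.7] max [549.4 294.5  57. ] med low 1.1
top wagon ztop 51.2 mean [ 541.3 -240.4   48.4] min [ 480.5 -264.6   45.2] max [ 599.  -217.1   55.8] med low 0.9
top glue ztop 129.8 mean [ 753.5 -232.9  130.4] min [ 742.7 -243.5  123.9] max [ 766.5 -221.3  137.5] med low 0.9
top paint ztop 74.2 mean [746.1 230.1  71.8] min [718.3 203.7  68.2] max [774.8 259.   80.4] med low 1.0
top table ztop 7.9 mean [400.6  81.    4.4] min [370.1  50.8   1.9] max [427.4 107.1   9.7] med low 0.9
```

The scene picture shows the tongued coach at (340,300). Its tongue is at about (333,325), pointing away from the robot. The wagon has no tongue and sits at (209,202). The natural plywood jig is at (250,256). The purple jig (268,150) and the red one (436,240) are the look-alikes to leave alone. I'll go above for a wrist view.

```bash
python3 -m inch '[[0,0,0,-3.34,-2.76,-1.96,-1],[0,0,0,-3.34,-2.76,-1.96,-1],[0,0,0,-3.34,-2.76,-1.96,-1],[0,0,0,-3.34,-2.76,-1.96,-1],[0,0,0,-3.34,-2.76,-1.96,-1],[0,0,0,-3.34,-2.76,-1.96,-1],[0,0,0,-3.34,-2.76,-1.96,-1],[0,0,0,-3.34,-2.76,-1.96,-1],[0,0,0,-3.34,-2.76,-1.96,-1],[0,0,0,-3.34,-2.76,-1.96,-1],[0,0,0,-3.34,-2.76,-1.96,-1],[0,0,0,-3.34,-2.76,-1.96,-1],[0,0,-0.18,0,0,0,-1],[0,0,-0.18,0,0,0,-1],[0,0,-0.18,0,0,0,-1],[0,0,-0.18,0,0,0,-1],[0,0,0,0,0,0,-1]]'
python3 - <<'E'
from h import *
p=env.read_camera("wrist"); print(p["position"],p["orientation"],p["fx"])
P=cloud(p)
for t in("coach","bed","keeper"):
    for f in env.find_in(p,t): print(t,round(f["score"],2),toworld(p,f["centre"]).round(0))
cv2.imwrite("pics/w1.png",p["img"][...,::-1]); np.savez("w1",P=P,img=p["img"])
E
```

```text
t: 2.82
eef_pos: [479.4, 130.5, 449.9]
tcp_rot: [3.142, 0.0, -2.79]
ft_force: [0.7, -0.5, 0.0]
opening: 1.0
grip_force: 0.0
[410.59116577 106.87255297 620.48174454] [ 2.87851387e+00 -3.15712217e-04  1.92305910e+00] 325.8999323507231
coach 0.83 [493. 252.  44.]
bed 0.93 [193. 318.  66.]
bed 0.87 [580.   8.  78.]
bed 0.75 [ 362. -239.   58.]
keeper 0.95 [195. 315.  65.]
keeper 0.92 [ 360. -237.   56.]
keeper 0.88 [576.   5.  79.]
```

View pics/w1.png

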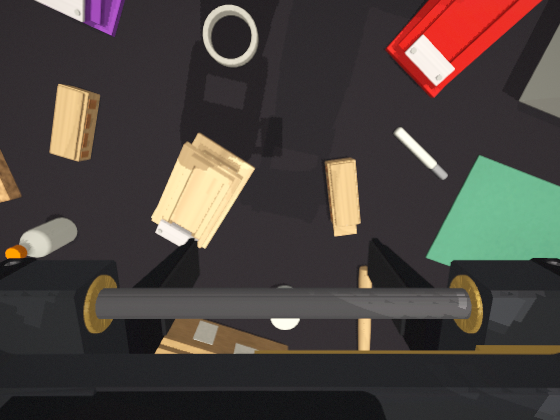

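The wrist view has the jig at (205,190) with its keeper at (175,233). The coach is at (342,197) with its tongue at (342,230). Next I'll fit both.

```bash
cat > fit.py <<'E'
from h import *
from scipy.optimize import differential_evolution as DE
def bedR(psi):
    c,s=np.cos(psi),np.sin(psi); a=np.radians(22)
    x=np.array([c*np.cos(a),s*np.cos(a),np.sin(a)]); y=np.array([-s,c,0]); return np.c_[x,y,np.cross(x,y)]
def bedfit(P,seed=0):
    q=P[(np.hypot(P[:,0]-580,P[:,1]-6)<140)&(P[:,2]>25)&(P[:,2]<160)]
    q=q[np.random.default_rng(0).permutation(len(q))[:5000]]
    def cost(v):
        psi,ox,oy,oz,yo=v
        b=(q-[ox,oy,oz])@bedR(psi); x,y,z=b.T; yf=y-yo
        h=np.zeros(len(b)); out=(abs(x)>92.5)|(abs(y)>52)
        fr=(abs(yf)<37)&(x>-95)&(x<87); inn=(abs(yf)<27)&(x<75)
        h[fr&~inn]=12; k=(abs(yf)<37)&(x<-61)&(x>-95); h[k]=20; out&=~k
        e=np.minimum(abs(z-h),8); e[out]=8; e[z<-6]=4
        return e.mean()
    r=DE(cost,[(np.pi-1,np.pi+1),(550,620),(-25,35),(66,80),(-9,9)],seed=seed,popsize=20,maxiter=150,tol=1e-6)
    return r.x,r.fun,len(q)
def coachfit(P,c=(492,252)):
    q=P[(np.hypot(P[:,0]-c[0],P[:,1]-c[1])<110)&(P[:,2]>3)&(P[:,2]<60)]
    q=q[np.random.default_rng(0).permutation(len(q))[:4000]]
    def cost(v):
        psi,ox,oy,dz=v
        c,s=np.cos(psi),np.sin(psi); d=q[:,:2]-[ox,oy]; x=d@[c,s]; y=d@[-s,c]; z=q[:,2]-dz
        body=(x>-45)&(x<75)&(abs(y)<25); t=(x>-75)&(x<=-45)&(abs(y)<22)
        h=np.where(body,46-8*(abs(y)/25)**2,np.where(t,8,0))
        e=np.minimum(abs(z-h),6); e[~(body|t)]=6; return e.mean()
    r=DE(cost,[(2.8,4.2),(460,540),(220,290),(-4,4)],seed=0,popsize=20,maxiter=150,tol=1e-6)
    return r.x,r.fun,len(q)
E
python3 - <<'E'
from fit import *
for n in("scene","top","w1"):
    P=np.load(n+".npz")["P"].reshape(-1,3); P=P[np.isfinite(P[:,0])]
    for f in(bedfit,coachfit):
        r=f(P); print(n,f.__name__,r[0].round(3),round(r[1],2),r[2])
im=np.load("w1.npz")["img"]
cv2.imwrite("pics/w1c.png",cv2.resize(im[110:260,130:380,::-1],None,fx=3,fy=3,interpolation=cv2.INTER_CUBIC))
E
```

```text
scene bedfit [  2.928 619.998 -12.632  79.91    7.844] 3.98 2497
scene coachfit [ 3.63000e+00  5.04363e+02  2.60231e+02 -2.91000e-01] 3.33 1292
top bedfit [  2.924 586.786   3.235  73.189  -5.472] 2.67 1618
top coachfit [  3.63  504.947 259.295   1.274] 4.51 1300
w1 bedfit [  2.924 587.209   5.806  72.457  -4.842] 1.44 5000
w1 coachfit [  3.634 504.171 261.234   1.485] 2.22 2227
```

View pics/w1c.png

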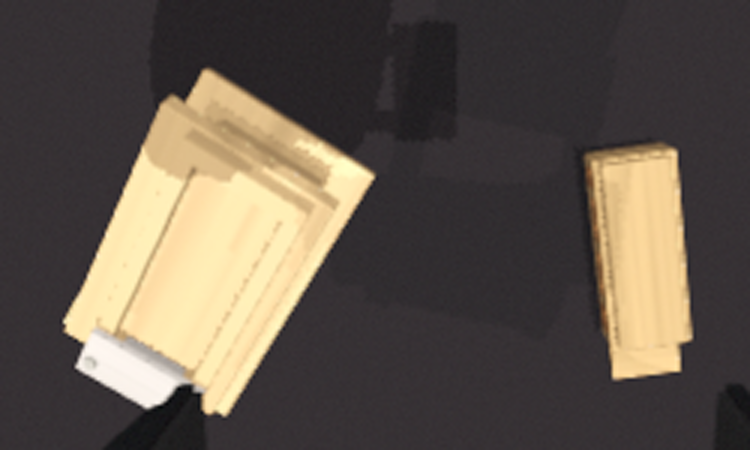

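The crop confirms it: the coach's tongue is at (645,360), and the jig is natural wood with a white keeper at (130,370) and the pocket offset to the image's right. The fits agree across cameras. Next is a closer look straight over the jig for the offset.

```bash
python3 -m inch '[[0,0,0,-1.16,-3.08,3.0,-1],[0,0,0,-1.16,-3.08,3.0,-1],[0,0,0,-1.16,-3.08,3.0,-1],[0,0,0,-1.16,-3.08,3.0,-1],[0,0,0,-1.16,-3.08,3.0,-1],[0,0,0.1425,0,0,0,-1],[0,0,0.1425,0,0,0,-1],[0,0,0.1425,0,0,0,-1],[0,0,0.1425,0,0,0,-1],[0,0,0,0,0,0,-1]]'
python3 - <<'E'
from fit import *
p=env.read_camera("wrist"); P=cloud(p); np.savez("w2",P=P,img=p["img"]); cv2.imwrite("pics/w2.png",p["img"][...,::-1])
Q=P.reshape(-1,3); Q=Q[np.isfinite(Q[:,0])]
for s in(0,1):
    r=bedfit(Q,s); print(r[0].round(3),round(r[1],2),r[2])
psi,ox,oy,oz,yo=r[0]
b=(Q-[ox,oy,oz])@bedR(psi)
m=(abs(b[:,0])<60)&(abs(b[:,1])<60); b=b[m]
# height profile across y
for y in range(-56,57,2):
    z=b[(abs(b[:,1]-y)<1)][:,2]
    if len(z): print(y,np.median(z).round(1),end=' | ')
E
```

```text
t: 4.28
eef_pos: [587.2, 6.1, 299.8]
tcp_rot: [3.141, 0.0, 2.924]
ft_force: [-0.1, -0.3, 0.8]
opening: 1.0
grip_force: 0.0
[  2.925 586.94    5.653  72.535  -4.946] 1.1 5000
[  2.924 586.748   5.688  72.613  -4.944] 1.1 5000
-52 -0.4 | -50 0.0 | -48 0.1 | -46 -0.1 | -44 0.1 | -42 12.0 | -40 12.0 | -38 12.1 | -36 11.9 | -34 12.0 | -32 7.5 | -30 0.0 | -28 0.0 | -26 -0.1 | -24 -0.1 | -22 0.1 | -20 0.0 | -18 -0.0 | -16 -0.1 | -14 0.1 | -12 0.0 | -10 0.1 | -8 0.0 | -6 0.2 | -4 0.0 | -2 0.1 | 0 0.0 | 2 -0.1 | 4 0.1 | 6 0.1 | 8 -0.1 | 10 0.0 | 12 0.1 | 14 -0.1 | 16 -0.1 | 18 -0.0 | 20 0.0 | 22 5.1 | 24 11.9 | 26 12.1 | 28 11.9 | 30 12.1 | 32 11.9 | 34 -0.0 | 36 0.1 | 38 0.1 | 40 -0.0 | 42 -0.2 | 44 0.1 | 46 0.0 | 48 -0.0 | 50 0.1 | 52 -0.2 |
```

View pics/w2.png

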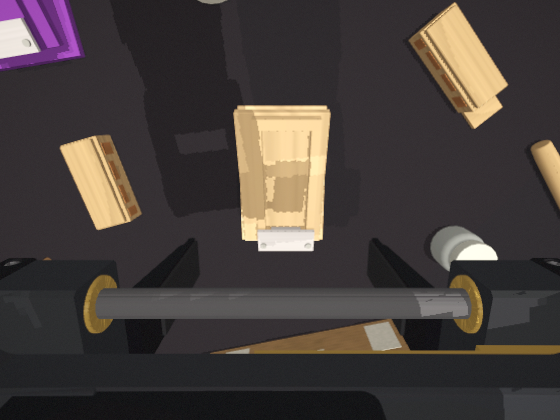

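The close view fits well: bed ψ=2.925, origin (586.9,5.7,72.6), pocket offset −4.9 mm. Next is the approach above the coach.

```bash
python3 -m inch '[[0,0,-0.1775,0,0,0,-1],[0,0,-0.1775,0,0,0,-1],[0,0,-0.1775,0,0,0,-1],[0,0,-0.1775,0,0,0,-1],[0,0,0,-0.54,4.4,3.0,-1],[0,0,0,-0.54,4.4,3.0,-1],[0,0,0,-0.54,4.4,3.0,-1],[0,0,0,-0.54,4.4,3.0,-1],[0,0,0,-0.54,4.4,3.0,-1],[0,0,0,-0.54,4.4,3.0,-1],[0,0,0,0,0,0,-1]]'
python3 - <<'E'
from fit import *
p=env.read_camera("wrist"); P=cloud(p); np.savez("w3",P=P,img=p["img"])
Q=P.reshape(-1,3); Q=Q[np.isfinite(Q[:,0])]
r=coachfit(Q); print(r[0].round(3),r[1],r[2])
s=env.state(); T=R.from_euler('xyz',s["tcp_rot"]).as_matrix()
psi,x,y,dz=r[0]; g=np.array([x+15*np.cos(psi),y+15*np.sin(psi),17])
print(s["eef_pos"],s["tcp_rot"],"delta tool",T.T@(g-s["eef_pos"]),"turn tool z",-(psi-2*np.pi-s["tcp_rot"][2]))
E
```

```text
t: 5.7
eef_pos: [488.8, 255.8, 117.9]
tcp_rot: [3.141, -0.003, -2.643]
ft_force: [0.7, 0.0, 1.1]
opening: 1.001
grip_force: 0.0
[  3.632 504.178 261.731   1.602] 1.7656524683010895 4000
[490.02385702 254.86126279 119.12871102] [ 3.14137465e+00 -1.53342469e-03 -2.64408820e+00] delta tool [ -0.8735376   -0.62756807 102.1273572 ] turn tool z 0.007499525619087066
```

```bash
python3 -m inch '[[0,0,0,0,0,2,-1],[0,0,0,0,0,2,-1],[0,0,0,0,0,2,-1],[0,0,0,0,0,2,-1],[0,0,0,0,0,2.2,-1],[0,0,0,0,0,0,-1],[0,0,0,0,0,0,1],[0,0,0,0,0,0,1],[0,0,0,0,0,0,1],[0,0,0,0,0,0,1],[0,0,0,0,0,0,1],[0,0,0,0,0,0,1]]'
```

```text
t: 7.25
eef_pos: [490.8, 254.0, 18.0]
tcp_rot: [3.142, 0.0, -2.648]
ft_force: [-0.4, -0.5, 2.7]
opening: 0.524
grip_force: 30.0
```

```bash
python3 -m inch '[[0,0,0,0,0,-3,1],[0,0,0,0,0,-5,1],[0,0,0,0,0,-5,1],[0,0,0,0,0,-5,1],[0,0,0.178,0,0,-2,1],[0,0,0.178,0,0,-2,1],[0,0,0.178,0,0,-2,1],[0,0,0.178,0,0,-2,1],[0,0,0,0,0,0,1]]'
python3 - <<'E'
from fit import *
p=env.read_camera("wrist"); P=cloud(p); s=env.state(); T=R.from_euler('xyz',s["tcp_rot"]).as_matrix()
cv2.imwrite("pics/w4.png",p["img"][...,::-1])
B=(P-s["eef_pos"])@T   # tool frame; tool x = coach x, tool y = -coach y, z down
np.savez("w4",B=B)
m=(abs(B[...,0])<120)&(abs(B[...,1])<60)&(B[...,2]>-50)&(B[...,2]<40)
q=B[m]; print(len(q))
for lo in range(-50,40,6):
    k=q[(q[:,2]>=lo)&(q[:,2]<lo+6)]
    if len(k)>10: print(lo,len(k),np.percentile(k,[1,50,99],axis=0).round(1).tolist())
E
```

```text
t: 8.38
eef_pos: [490.8, 254.1, 278.5]
tcp_rot: [3.141, 0.001, 2.924]
ft_force: [0.6, -0.3, -3.6]
opening: 0.522
grip_force: 30.0
19122
-50 386 [[-9.7, -32.9, -49.9], [11.6, -23.1, -47.1], [12.3, 36.5, -44.1]]
-44 359 [[2.8, -32.2, -44.0], [11.5, 26.4, -40.9], [12.4, 35.7, -38.1]]
-38 317 [[-0.4, -31.4, -37.9], [11.3, -23.1, -35.0], [12.3, 35.0, -32.1]]
-32 14577 [[-38.0, -23.0, -31.0], [22.0, 1.8, -29.5], [57.5, 26.5, -27.5]]
-26 2723 [[-44.0, -27.6, -25.3], [27.7, 1.6, -21.5], [59.9, 30.9, -20.1]]
-20 297 [[-35.3, -29.6, -20.0], [48.6, 2.5, -17.1], [60.1, 32.9, -14.4]]
-14 159 [[10.4, -28.7, -13.9], [59.8, 0.6, -11.2], [60.1, 32.0, -8.6]]
-8 122 [[11.2, -27.5, -7.7], [59.9, 2.8, -5.2], [60.0, 30.9, -2.6]]
-2 93 [[11.8, -26.8, -1.2], [59.9, 1.0, 1.2], [60.1, 24.7, 3.2]]
4 88 [[59.7, -21.4, 6.6], [59.9, 1.8, 8.0], [60.0, 25.1, 9.6]]
```

View pics/w4.png

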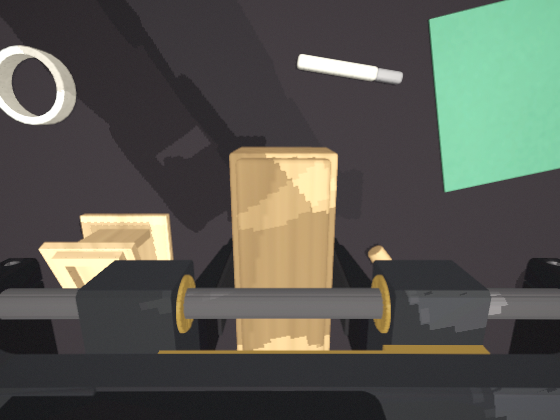

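The picture shows the coach held square between the fingers, with its roof spanning roughly columns 232–335. The coach is centred in the grip but reads +1.7 mm in tool y, so that's the wrist camera's sideways bias. I'll correct the pocket offset from −4.9 to −3.2. Next I tilt by 31° and go above the jig.

```bash
python3 -m inch '[[0,0.18,0,0,0,0,1],[0,0.18,0,0,0,0,1],[0,0.18,0,0,0,0,1],[0,0,0,0,0,0,1]]'
cat > plan.py <<'E'
from fit import *
PSI,O,YO=2.925,np.array([586.9,5.7,72.0]),-3.2
def target(xt,zt,th,yo=YO):
    c,s=np.cos(th),np.sin(th)
    C=np.c_[[c,0,s],[0,1,0],[-s,0,c]]            # coach in bed
    tcp=np.array([xt,yo,zt])+C@[90,0,18]
    B=bedR(PSI); return O+B@tcp, B@C@np.diag([1,-1,-1.])
def show(seq):
    s=env.state(); p,T=s["eef_pos"],R.from_euler('xyz',s["tcp_rot"]).as_matrix()
    coachframe(s)
    for q in seq:
        P,M=target(*q); print(q,"turn",R.from_matrix(T.T@M).as_rotvec().round(4),"shift cm (old axes)",(T.T@(P-p)/10).round(3),"(new axes)",(M.T@(P-p)/10).round(3)); p,T=P,M
def coachframe(s):
    B=bedR(PSI); T=R.from_euler('xyz',s["tcp_rot"]).as_matrix(); C=B.T@T@np.diag([1,-1,-1.])
    tip=B.T@(s["eef_pos"]-O)+C@[-90,0,-18]
    print("tip in bed",tip.round(2),"theta deg",np.degrees(np.arctan2(C[2,0],C[0,0])).round(2),"yaw",C[1,0].round(4),"roll",C[2,1].round(4),"F bed",(B.T@s["ft_force"]).round(1),"t",s["t"])
E
python3 -c "
from plan import *
t=np.radians(9);show([(-52,60,t),(-52,2,t),(-77,2,t),(-77,0.3,0)])"
```

```text
t: 8.93
eef_pos: [491.7, 253.1, 274.4]
tcp_rot: [-3.141, -0.545, 2.923]
ft_force: [0.0, -0.4, -3.5]
opening: 0.523
grip_force: 30.0
tip in bed [ 125.4  -221.08  100.78] theta deg 9.2 yaw -0.0013 roll 0.0002 F bed [-1.4  0.4 -3.2] t 8.925
(-52, 60, np.float64(0.15707963267948966)) turn [ 0.     -0.0035 -0.0013] shift cm (old axes) [-18.186 -21.776   1.22 ] (new axes) [-18.153 -21.799   1.284]
(-52, 2, np.float64(0.15707963267948966)) turn [0. 0. 0.] shift cm (old axes) [-0.907 -0.     5.729] (new axes) [-0.907 -0.     5.729]
(-77, 2, np.float64(0.15707963267948966)) turn [0. 0. 0.] shift cm (old axes) [-2.469  0.    -0.391] (new axes) [-2.469  0.    -0.391]
(-77, 0.3, 0) turn [ 0.     -0.1571  0.    ] shift cm (old axes) [ 0.144 -0.     1.598] (new axes) [ 0.392 -0.     1.556]
```

```bash
python3 -m inch '[[0,0,0,-3.03,-3.63,0.2,1],[0,0,0,-3.03,-3.63,0.2,1],[0,0,0,-3.03,-3.63,0.2,1],[0,0,0,-3.03,-3.63,0.2,1],[0,0,0,-3.03,-3.63,0.2,1],[0,0,0,-3.03,-3.63,0.2,1],[0,0,0,0,0,0,1],[0,0,0,0,0,0,1]]'
python3 -c "
from plan import *
t=np.radians(9);show([(-52,20,t),(-52,2,t)])
p=env.read_camera('scene'); cv2.imwrite('pics/s2.png',cv2.resize(p['img'][170:320,180:380,::-1],None,fx=3.5,fy=3.5))"
```

```text
t: 9.93
eef_pos: [589.3, 9.6, 174.2]
tcp_rot: [3.141, -0.539, 2.925]
ft_force: [0.4, -0.4, -3.1]
opening: 0.524
grip_force: 30.0
tip in bed [-49.31  -4.32  63.67] theta deg 8.86 yaw -0.0001 roll -0.0007 F bed [-1.6  0.3 -2.7] t 9.925
(-52, 20, np.float64(0.15707963267948966)) turn [ 0.0008  0.0025 -0.0001] shift cm (old axes) [-0.943 -0.115  4.251] (new axes) [-0.954 -0.112  4.248]
(-52, 2, np.float64(0.15707963267948966)) turn [0. 0. 0.] shift cm (old axes) [-0.282 -0.     1.778] (new axes) [-0.282 -0.     1.778]
```

```bash
python3 -m inch '[[0,0.002,0,-0.3,-0.04,1.4,1],[0,0,0,-0.3,-0.04,1.4,1],[0,0,0,-0.3,-0.03,1.4,1],[0,0,0,0,0,0,1],[0,0,0,0,0,0,1],[0,0,0,0,0,0,1]]'
python3 -c "
from plan import *
t=np.radians(9);show([(-52,2,t)])"
```

```text
t: 10.72
eef_pos: [576.1, 10.8, 133.8]
tcp_rot: [3.141, -0.541, 2.923]
ft_force: [0.3, -0.7, -2.9]
opening: 0.523
grip_force: 30.0
tip in bed [-52.15  -2.48  21.09] theta deg 9.0 yaw -0.0019 roll -0.001 F bed [-1.5  0.6 -2.6] t 10.725
(-52, 2, np.float64(0.15707963267948966)) turn [ 0.0013 -0.0001 -0.0019] shift cm (old axes) [-0.283  0.055  1.888] (new axes) [-0.283  0.057  1.888]
```

```bash
python3 -m inch '[[0,0,0,-0.14,0.03,0.9,1],[0,0,0,-0.14,0.02,0.9,1],[0,0,0,0,0,0,1],[0,0,0,0,0,0,1]]'
python3 -c "
from plan import *
p=env.read_camera('scene');t=np.radians(9);show([(-77,2,t)])
cv2.imwrite('pics/s3.png',cv2.resize(p['img'][170:320,180:380,::-1],None,fx=3.5,fy=3.5))"
```

```text
t: 11.22
eef_pos: [569.3, 12.8, 116.6]
tcp_rot: [3.141, -0.542, 2.923]
ft_force: [-0.3, -0.4, -3.4]
opening: 0.528
grip_force: 30.0
tip in bed [-52.02  -3.05   2.56] theta deg 9.03 yaw -0.0018 roll -0.0009 F bed [-0.8 -0.4 -2.1] t 11.275
(-77, 2, np.float64(0.15707963267948966)) turn [ 0.0012 -0.0006 -0.0018] shift cm (old axes) [-2.475  0.006 -0.332] (new axes) [-2.475e+00  1.000e-03 -3.310e-01]
```

View pics/s3.png

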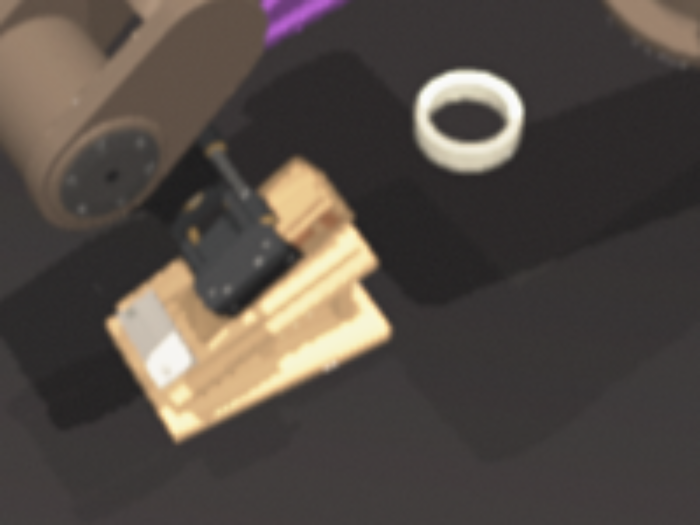

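The picture shows the coach tilted over the pocket, its front just up-slope of the keeper at (155,340). The force hasn't changed, so nothing is touching. Next I slide down the slope.

```bash
python3 -m inch '[[0,0,0,-0.6,0,-0.09,1],[0,0,0,-0.6,0,-0.09,1],[0,0,0,-0.6,0,-0.09,1],[0,0,0,-0.35,0,-0.05,1],[0,0,0,-0.32,0,-0.05,1],[0,0,0,0,0,0,1],[0,0,0,0,0,0,1]]'
python3 -c "
from plan import *
t=np.radians(9);show([(-77,1,t/2),(-77,0,0)])"
```

```text
t: 12.15
eef_pos: [591.5, 7.9, 107.1]
tcp_rot: [-3.142, -0.542, 2.923]
ft_force: [-4.0, 0.3, 1.2]
opening: 0.523
grip_force: 30.0
tip in bed [-76.6   -2.94   2.08] theta deg 9.08 yaw -0.0018 roll -0.0008 F bed [ 4.1  0.6 -0.4] t 12.15
(-77, 1, np.float64(0.07853981633974483)) turn [ 0.001  -0.0799 -0.0019] shift cm (old axes) [0.058 0.01  0.824] (new axes) [0.124 0.011 0.817]
(-77, 0, 0) turn [ 0.     -0.0785 -0.    ] shift cm (old axes) [0.106 0.    0.811] (new axes) [0.169 0.    0.801]
```

The spring reads about 5 N, which fits a tip at roughly −77 mm. Next I lay it down halfway.

```bash
python3 -m inch '[[0,-0.04,0,0.04,0,0.41,1],[0,-0.04,0,0.04,0,0.41,1],[0,0,0,0,0,0,1]]'
python3 -c "
from plan import *
t=np.radians(9);show([(-77,0.5,t/4),(-77,0,0)])"
python3 -m inch '[[0,-0.02,0,0.02,0,0.2,1],[0,-0.02,0,0.02,0,0.2,1],[0,0,0,0,0,0,1]]'
python3 -c "
from plan import *
show([(-77,0,0)])"
```

```text
t: 12.52
eef_pos: [586.5, 9.0, 100.7]
tcp_rot: [-3.142, -0.462, 2.923]
ft_force: [-3.9, 0.9, -1.3]
opening: 0.527
grip_force: 30.0
tip in bed [-76.61  -2.98   1.23] theta deg 4.47 yaw -0.0018 roll -0.0008 F bed [ 3.2 -0.  -2.7] t 12.525
(-77, 0.5, np.float64(0.039269908169872414)) turn [ 0.0009 -0.0388 -0.0018] shift cm (old axes) [0.018 0.007 0.42 ] (new axes) [0.035 0.007 0.419]
(-77, 0, 0) turn [-0.     -0.0393 -0.    ] shift cm (old axes) [0.062 0.    0.405] (new axes) [0.078 0.    0.402]
t: 12.9
eef_pos: [584.8, 9.4, 96.9]
tcp_rot: [3.142, -0.422, 2.923]
ft_force: [-3.6, 1.0, 1.4]
opening: 0.521
grip_force: 30.0
tip in bed [-77.26  -2.97   0.67] theta deg 2.17 yaw -0.0019 roll -0.0009 F bed [ 4.  -0.2 -0.1] t 12.9
(-77, 0, 0) turn [ 0.0009 -0.0378 -0.0019] shift cm (old axes) [0.085 0.007 0.409] (new axes) [0.1   0.008 0.406]
```

```bash
python3 -m inch '[[0,-0.02,0,0.03,0,0.2,1],[0,-0.018,0,0.03,0,0.2,1],[0,0,0,0,0,0,1],[0,0,0,0,0,0,1]]'
python3 -c "
from plan import *
show([(-77,0,0)])"
```

```text
t: 13.4
eef_pos: [582.8, 9.8, 93.5]
tcp_rot: [3.142, -0.384, 2.923]
ft_force: [-4.5, 1.0, 2.6]
opening: 0.525
grip_force: 30.0
tip in bed [-77.38  -2.96   0.11] theta deg 0.02 yaw -0.002 roll -0.0009 F bed [5.2 0.  0.7] t 13.4
(-77, 0, 0) turn [ 0.0009 -0.0003 -0.002 ] shift cm (old axes) [0.038 0.008 0.013] (new axes) [0.038 0.008 0.013]
```

```bash
python3 -m inch '[[0,0,0,0,0,0.05,1],[0,0,0,0.1,0,0,1],[0,0,0,0.1,0,0,1],[0,0,0,0,0,0,1],[0,0,0,0,0,0,1]]'
python3 -c "
from plan import *
show([(-75,0,0)])"
```

```text
t: 14.02
eef_pos: [581.6, 10.0, 94.0]
tcp_rot: [3.141, -0.382, 2.923]
ft_force: [1.5, -0.4, 6.2]
opening: 0.523
grip_force: 30.0
tip in bed [-76.09  -2.94   0.3 ] theta deg -0.1 yaw -0.002 roll -0.001 F bed [0.9 0.  6.3] t 14.025
(-75, 0, 0) turn [ 0.001   0.0018 -0.002 ] shift cm (old axes) [0.106 0.01  0.014] (new axes) [0.106 0.01  0.014]
```

The up-slope force has dropped because the coach met the end wall, and it bears on the floor. Release and back off.

```bash
python3 -m inch '[[0,0,0,0,0,0,-1],[0,0,0,0,0,0,-1],[0,0,0,0,0,0,-1],[0,0,0,0,0,0,-1],[0,0,0,0,0,-2,-1],[0,0,0,0,0,-4,-1],[0,0,0,0,0,-5,-1],[0,0,0,0,0,-5,-1],[0,0,0,-2,0,-4,-1],[0,0,0,0,0,0,-1],[0,0,0,0,0,0,-1]]'
python3 - <<'E'
from plan import *
p=env.read_camera("wrist"); P=cloud(p); cv2.imwrite("pics/w5.png",p["img"][...,::-1])
b=(P-O)@bedR(PSI); b=b[np.isfinite(b[...,0])]
m=(abs(b[:,1])<40)&(b[:,0]>-50)&(b[:,0]<82)&(b[:,2]>34)&(b[:,2]<55); q=b[m]
print("roof ext",np.percentile(q,[0.5,50,99.5],axis=0).round(1))
r=q[abs(q[:,1]+3.5)<10]; A=np.c_[r[:,:2],np.ones(len(r))]; print("ridge plane slope x,y",np.linalg.lstsq(A,r[:,2],rcond=None)[0].round(4))
mm=np.float32(q[:,:2]); rc=cv2.minAreaRect(mm); print(rc)
w=b[(abs(b[:,1])<40)&(b[:,0]>60)&(b[:,0]<95)&(b[:,2]>10)&(b[:,2]<14)]; print("wall top x",np.percentile(w[:,0],[2,98]))
E
```

```text
t: 15.4
eef_pos: [671.4, -9.9, 270.4]
tcp_rot: [-3.142, -0.386, 2.923]
ft_force: [0.3, 0.8, -0.8]
opening: 1.002
grip_force: 0.0
roof ext [[-41.9 -28.8  36.8]
 [ 19.9  -3.8  46.4]
 [ 74.3  20.7  48.4]]
ridge plane slope x,y [-6.20000e-03  2.00000e-04  4.65594e+01]
((14.964897155761719, -4.091190338134766), (118.7961654663086, 50.813018798828125), 0.029468927532434464)
wall top x [61.83224565 86.33089681]
```

View pics/w5.png

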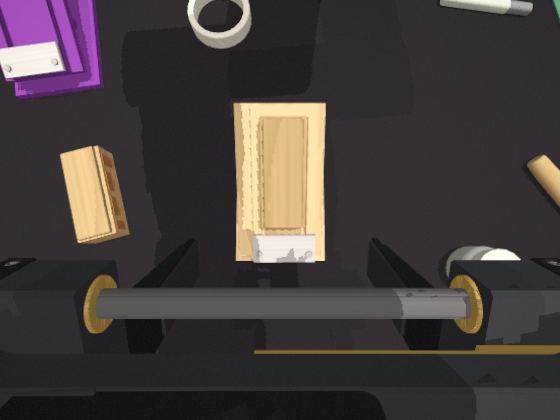

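The picture shows the coach flat and square between the pocket's walls at (283,172), with its tongue under the keeper at (284,248). The measurements agree: body centre at x = 15.0 mm (nominal 15), roof at 46.4 mm, and a slope of 0.006 rad. I'm handing in.

```bash
python3 -c "
from cell import env
print(env.job_done())"
```

```text
the job is handed in; nothing more can be done
None
```

The coach is loaded in the jig and released: it lies flat, square and against the upper end wall, tongue under the keeper. The job was handed in at about 15.5 s, no bystander was touched, and the hand-in gave no verdict.

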